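# Lock the shaker platform with its spindle clip

### The arm

A 6-joint arm with a two-finger parallel gripper is mounted at the origin on a cart in front of the work surface, level with it; the furniture and walls round the work are solid. World frame = base frame: x ahead of the robot, y to its left, z up, the work surface at z = 0. Lengths are in mm, angles in rad, forces in N, time in s.
With the tool pointing down it reaches from about 350 to 775 mm from the base axis. Payload 7.3 kg.
Tool frame: the origin (TCP) lies at the very end of the fingers, on their centre line; the grasp point (between the pads) lies 19 mm behind it; z points along the fingers, y is the line along which they close (so a half turn about z gives the same grasp; the last joint's range is limited). The gripper opens to 92 mm and grips with 3 to 60 N. Pads are 19 mm wide; open, the fingers measure 130 mm over their backs; the gripper's body (75 mm by 190 mm) begins 47 mm behind the grasp point.
Start: joints at [-1.458, 0.342, 1.524, -0, 1.275, -0.146], TCP at [134.38, -507.53, 226.741] pointing down, gripper open.
Joint ranges: [-2.53, 2.53], [-0.77, 2.02], [0.04, 2.7], [-1, 4.14], [0.28, 2.66], [-3.11, 3.11]. Speed limits (rad/s): [2.57, 2.57, 3.14, 3.14, 3.14, 3.14].

### API

Orientations are given as [roll, pitch, yaw] about the fixed x, y, z axes, in that order (R = Rz(yaw) Ry(pitch) Rx(roll)).
In Python, from plant import bot gives the robot as it stands.
- The arm moves only by the tool jog_arm, never from a script. Its argument "targets" is a list of rows, each an object with "xyz": the shift along the tool's x, y, z as a fraction of full scale, a list of three; "spin": the turn about the tool's z as a fraction of full scale. In form: [{"xyz": [x, y, z], "spin": spin}, ...]. A call has exactly 10 rows; each row shifts and turns the commanded pose from where the row before left it, along the tool's axes as they then stand; what a row does not reach is not made up. Full scale, the value 1, is 80 mm for a shift and 0.1 rad for a turn. A row lasts 1/8 s, in which the tool goes at most 62.5 mm and 10.7 degrees, less where a joint would pass 70% of its speed; a pose out of reach is approached as far as the arm can. A call with a number of a shift or a turn outside -1 to 1 is refused whole. A call with a gripper value outside its range is refused whole. "gripper" is the opening in per cent of the stroke, from 0 (shut) to 100 (fully open), set as the call begins (left out, the last holds). The fingers move at their own pace and stop on an object; the grip force is fixed at half the most. Time passes only in rows, so rows that do not move let the fingers close, or fill a call up. It gives the time, the measured TCP pose, the force, the opening and the grip force at its end, in the units of the state.
- bot.get_obs(): the state, without advancing time (a new reading comes with each control period).
- bot.capture(name): name is "scene" or "side" or "wrist"; returns the picture (384x512x3 uint8, blue, green, red); there is no depth.
- bot.get_calibration(name): a dict with "vfov" (degrees; the focal length in pixels is half the picture's height over the tangent of half this angle, whatever the lens; pixels are square), "cx", "cy" (the principal point, pixels), "eye" and "rotation" of the camera in the world. Camera axes: x right, y down, z forward; pixel columns grow to the right and rows downward; lengths in mm; the calibration is good to about 2 mm. A picture is of the moment at which its call begins: read the wrist's pose just before it. get_calibration takes no time and is no camera call; for the wrist camera it gives the pose at the moment of the call.
- bot.close_job(): hands the job in; it is judged then, once.
The state is a dict: "time": time; "joint_positions": joint angles; "dq": joint speeds; "tau": joint torques, N m; "tool_pos": TCP position; "tcp_rot": TCP orientation; "contact_force": force on the tool from outside, world axes, zero at the start; "moment": the same for the moment, N m; "grip_width": finger opening in mm; "finger_force": force on a finger pad.
Only numpy, scipy, OpenCV 4.12 (cv2) and the standard library are available. Lean on these libraries where they do the work, as an engineer would, in place of code of your own. Each camera call takes 0.05 s, during which the arm holds its last target. There are 200 camera calls.

### The job

Lock the shaker's platform onto its drive spindle: take the larger of the two steel spring clips by its upright tab and push it sideways, mouth first, into the groove under the spindle's head until it snaps fully home, lying flat on the platform. Then let go of it, and leave the smaller clip, which does not fit, where it lies.

Things in the scene. Friction and masses are not known exactly. Their poses are not given: they have to be found in the camera images.
- clip: The larger steel spring clip, a fork 10 mm thick, 87 mm long, 58 mm wide, 0.13 kg, flat on the table. Origin: underside, where the spindle's axis lies when home. x out of its mouth, z up. Tips at x = +34 mm. Round bumps at x = +10 mm, 14 mm apart, spring over the spindle (3 to 6 N push); the mouth flares to 43 mm, catching it up to 10 mm off. The bridge at x = -11 mm stops on the spindle.
- clip_tab (a point): Middle of the larger clip's upright grip tab, at x = -43 mm, y = 0, z = +34 mm in the clip's frame (same axes). The tab is 20 mm long along x, 14 mm wide along y, and rises from the clip to z = 50 mm; grip it across y here. The clip's 50 mm wide, 10 mm high bridge begins 12 mm from here towards the mouth.
- small_clip: The smaller steel clip, loose on the table, to be left alone: same shape, origin and axes at 0.68 of the size (59 mm long, 39 mm wide, 7 mm thick, 34 mm high at its tab). Its throat is too narrow for the spindle. (Mind the room: from x = 0.58 m on, a shelf board hangs 0.5 m over the table; keep the wrist in front of it.)
- spindle (a point): On the axis of the upright spindle in the middle of the fixed white shaker (130 x 130 mm), at the top of its flat aluminium platform, 46 mm over the table. The groove is the spindle's 20 mm thick neck, from here to 21 mm up; its head above is 30 mm in diameter, its top 32 mm up. The clip can go in from any side; nothing else stands on the platform.

How it is judged (in metres and radians):
At the end, for the whole second after the job is handed in: The larger clip is home in the groove: its seat within 5 mm of the spindle's axis, its underside no more than 8 mm above the platform's top (nor 5 mm below), tilted less than 10 degrees and at rest; the smaller clip is within 30 mm of where it lay (horizontal distance between clip and spindle below 0.005 m and z of clip in the frame of spindle between -0.005 and 0.008 m and angle between clip's own z axis and vertical below 0.17 rad and linear speed of clip below 0.02 m/s and distance of small_clip from where it was at the start of the episode below 0.03 m); the robot touches nothing.
It fails at once if the smaller clip is moved by more than 30 mm (distance of small_clip from where it was at the start of the episode above 0.03 m).
It also fails if it takes over 45 s, if anything falls off the work surface, if the arm or the gripper's body presses on something with over 40 N, if the wrist force passes 120 N, or if a joint passes its speed limit or range.

## Working session

There is one attempt and no reset: what is moved stays moved. The work goes in short steps, Python scripts to look and compute and a tool call to move; the robot and the scene stay as the last step left them, time stands still between calls to the robot, and variables do not carry over. Pictures are saved under pics/ and viewed, at most 10 in all, crops included, and the job is handed in when it is done.

Besides the shell and the picture viewer there is one more tool, called after "Emit:" by a JSON object that holds its "fn" and its "kwargs", one argument or row to a line. jog_arm: Moves the arm, as the interface text tells. Shift numbers are shares of 80 mm and turn numbers shares of 0.1 rad, none past 1 either way. Its arguments: {"type":"object","properties":{"targets":{"type":"array","items":{"type":"object","properties":{"xyz":{"type":"array","items":{"type":"number"}},"spin":{"type":"number"}}}},"gripper":{"type":"number"}},"required":["targets"]}

```bash
mkdir -p pics
python3 - <<'E'
from plant import bot
import cv2
o=bot.get_obs();print(o['time'],o['tool_pos'],o['tcp_rot'],o['grip_width'],o['contact_force'])
for n in("scene","side"):
    c=bot.get_calibration(n);print(n,c);cv2.imwrite(f"pics/{n}0.png",bot.capture(n))
E
```

```text
0.0 [ 134.3391017  -507.10239842  226.04284323] [-3.14008523e+00 -2.08389679e-04  2.58795377e-01] 91.47659469055131 [-0.36028543  0.44335735  0.38648636]
scene {'vfov': 51.181690948516774, 'cx': 260.3990678682537, 'cy': 190.3322291234479, 'eye': array([-179.87566972,  495.24749548,  515.71735165]), 'rotation': array([-2.05919807e+00, -5.29626621e-04, -2.22293387e+00])}
side {'vfov': 57.902995672987444, 'cx': 256.16243477021686, 'cy': 195.32856910792526, 'eye': array([116.49299064, 551.34644149, 640.193876  ]), 'rotation': array([-2.27882199e+00, -1.53884903e-03, -2.60650071e+00])}
```

View pics/scene0.png

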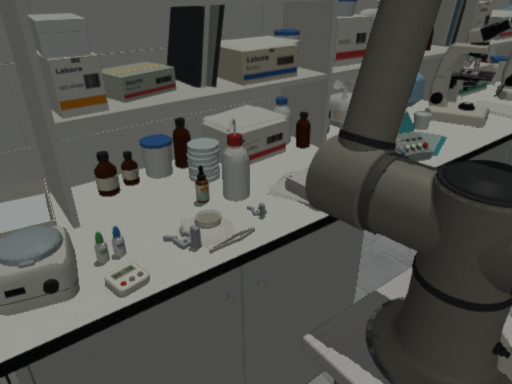

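View pics/side0.png

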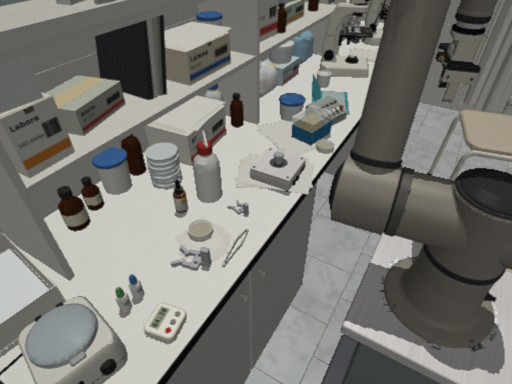

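The scene view shows the larger clip at about (185,238) and the small one at (257,209). The side view has the larger at (190,258), the small at (238,207) and the spindle at about (279,157). Next I'll enlarge these.

```bash
python3 - <<'E'
import cv2,numpy as np
a=cv2.imread('pics/side0.png');b=cv2.imread('pics/scene0.png')
f=lambda im,x,y:cv2.resize(im[y:y+60,x:x+80],(400,300),interpolation=cv2.INTER_CUBIC)
m=np.vstack([np.hstack([f(a,160,225),f(a,240,135)]),np.hstack([f(b,155,205),f(a,205,180)])])
cv2.imwrite('pics/crop0.png',m)
E
cat > h.py <<'E'
import numpy as np
from scipy.spatial.transform import Rotation as R
from plant import bot
def cam(n):
    c=bot.get_calibration(n);return c,192/np.tan(np.radians(c['vfov']/2)),R.from_euler('xyz',c['rotation']).as_matrix()
def ray(n,uv):
    c,f,M=cam(n);d=M@np.array([(uv[0]-c['cx'])/f,(uv[1]-c['cy'])/f,1]);return c['eye'],d/np.linalg.norm(d)
def plane(n,uv,z):
    e,d=ray(n,uv);return e+d*(z-e[2])/d[2]
def proj(n,p):
    c,f,M=cam(n);q=M.T@(np.array(p)-c['eye']);return q[:2]/q[2]*f+[c['cx'],c['cy']]
def tri(n1,a,n2,b):
    e,d=ray(n1,a);g,h=ray(n2,b);s=np.linalg.lstsq(np.c_[d,-h],g-e,rcond=None)[0]
    p,q=e+d*s[0],g+h*s[1];return (p+q)/2,np.linalg.norm(p-q)
E
python3 - <<'E'
from h import *
print(plane('side',(206,249),50),plane('side',(238,207),0),plane('side',(279,156),78),plane('scene',(195,228),50))
print(tri('side',(206,249),'scene',(195,228)))
print(plane('side',(180,262),10))
E
```

```text
[469.51187364 171.84134555  50.        ] [514.58122952 -24.95445466   0.        ] [ 482.8032667  -196.89983772   78.        ] [465.77511948 175.01153246  50.        ]
(array([471.12112415, 171.2532986 ,  46.75566238]), np.float64(2.523874638708306))
[521.04269621 207.43284569  10.        ]
```

View pics/crop0.png

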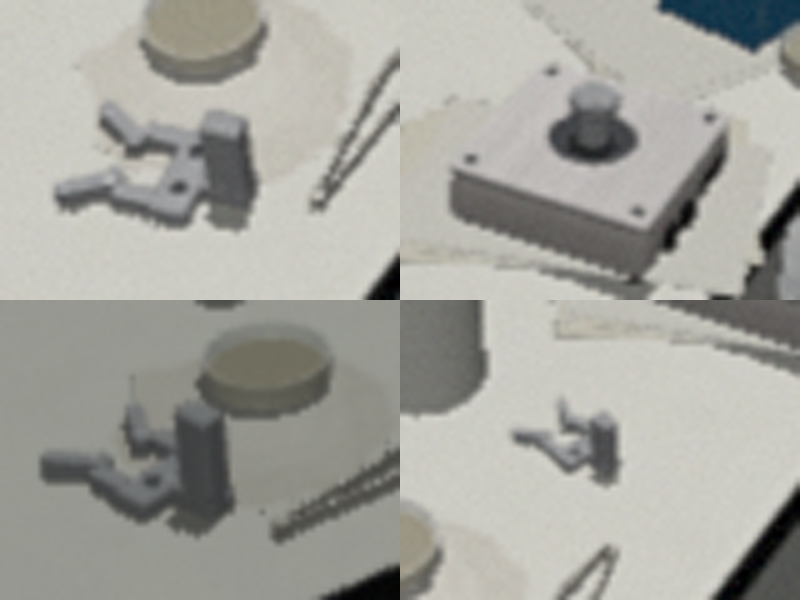

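The crop shows the larger clip, with side-view tips at about (181.6,246.6) and (172.4,263.4) and its tab top at (204.6,249). The spindle head's top is at about (279,154), the platform screws stand around it, and the small clip is at about (238,207).

Run:
```python
from h import *
t1,t2=plane('side',(181.6,246.6),10),plane('side',(172.4,263.4),10);tab=plane('side',(204.6,249),50)
s1,s2,st=plane('scene',(181.4,226),10),plane('scene',(165,237.6),10),plane('scene',(195,227.6),50)
for a,b,c in((t1,t2,tab),(s1,s2,st)):
    v=(a+b)/2-c;print(a[:2],b[:2],c[:2],'len',np.hypot(*v[:2]),'w',np.hypot(*(a-b)[:2]),'yaw',np.arctan2(v[1],v[0]))
g=[plane('side',((x-400)/5+240,y/5+135),46)for x,y in((551,71),(712,118),(637,211),(470,159))]
print(np.array(g)[:,:2],np.mean(g,0)); print(plane('side',(279,154),78))
e=(g[1]-g[0])+(g[2]-g[3]);print('platform yaw',np.arctan2(e[1],e[0]))
m=lambda x,y,z:plane('side',((x-400)/5+205,(y-300)/5+180),z)
print('small',m(605,417,34),m(562,405,7),m(518,434,7))
```

```text
[547.83680204 169.80912201] [533.26233496 219.34083045] [472.17547567 173.42502751] len 71.57050301501135 w 51.63143646358093 yaw 0.29999150091343635
[547.5657884  168.29944873] [527.49591749 218.80892358] [467.12135554 174.26014776] len 73.00518641196042 w 54.35077522487682 yaw 0.267460537724109
[[ 544.7589073  -258.71954931]
 [ 436.7715149  -263.22393465]
 [ 434.21434069 -158.22073468]
 [ 540.17856003 -152.84360155]] [ 488.98083073 -208.25195505   46.        ]
[ 487.59287988 -205.98540222   78.        ]
platform yaw -3.0954396884734803
small [483.04357618 -16.7384295   34.        ] [524.94162102 -38.33085819   7.        ] [532.47584131  -6.34466812   7.        ]
```

Emit:
{"fn": "jog_arm", "kwargs": {
  "targets": [
    {"xyz": [0.39,-0.165,0]},
    {"xyz": [0.39,-0.165,0]},
    {"xyz": [0.39,-0.165,0]},
    {"xyz": [0.39,-0.165,0]},
    {"xyz": [0.39,-0.165,0]},
    {"xyz": [0.39,-0.165,0]},
    {"xyz": [0.39,-0.165,0]},
    {"xyz": [0.39,-0.165,0]},
    {"xyz": [0.39,-0.165,0]},
    {"xyz": [0.39,-0.165,0]}
  ],
  "gripper": 50
}}

```text
invalid input
```

Run:
```python
from h import *
import cv2
print('bottle base',plane('side',(207,199),0),'scene',plane('scene',(236,198),0))
print('bottle top', tri('side',(206,135),'scene',(234,125)))
print('dish',plane('side',(200,230),18),plane('side',(200,240),0),'tweez',plane('side',(224,265),3))
print('wristcal',bot.get_calibration('wrist'),bot.get_obs()['tool_pos'])
```

```text
bottle base [607.22331888  -8.40428879   0.        ] scene [596.14582103 -16.41854266   0.        ]
bottle top (array([595.89081893, -18.42622123, 202.19932427]), np.float64(3.032810951811078))
dish [538.27471479 109.72538146  18.        ] [529.58536304 124.01353422   0.        ] tweez [433.46896099 158.90592421   3.        ]
wristcal {'vfov': 61.52014508307687, 'cx': 254.13616987612096, 'cy': 193.88819352705931, 'eye': array([ 214.71540788, -485.43713933,  385.11945343]), 'rotation': array([ 2.82909957e+00,  8.81965462e-04, -1.31159054e+00])} [ 134.34238699 -507.13386987  226.09928622]
```

Emit:
{"fn": "jog_arm", "kwargs": {
  "targets": [
    {"xyz": [0.39,-0.165,0],"spin": 0},
    {"xyz": [0.39,-0.165,0],"spin": 0},
    {"xyz": [0.39,-0.165,0],"spin": 0},
    {"xyz": [0.39,-0.165,0],"spin": 0},
    {"xyz": [0.39,-0.165,0],"spin": 0},
    {"xyz": [0.39,-0.165,0],"spin": 0},
    {"xyz": [0.39,-0.165,0],"spin": 0},
    {"xyz": [0.39,-0.165,0],"spin": 0},
    {"xyz": [0.39,-0.165,0],"spin": 0},
    {"xyz": [0.39,-0.165,0],"spin": 0}
  ],
  "gripper": 50
}}

```text
time: 1.35
tool_pos: [402.9, -299.2, 226.4]
tcp_rot: [-3.141, 0.0, 0.259]
contact_force: [0.3, -1.0, 0.2]
grip_width: 46.0
finger_force: 0.0
```

Run:
```python
from h import *
import cv2
print(proj('wrist',(488,-207,78)), proj('wrist',(489,-208,46)))
from pickle import dump
c=bot.get_calibration('wrist');im=bot.capture('wrist');cv2.imwrite('pics/w1.png',im);dump(c,open('w1.pkl','wb'))
```

```text
[178.73466524  62.66311101] [187.20596049  64.46491947]
```

View pics/w1.png

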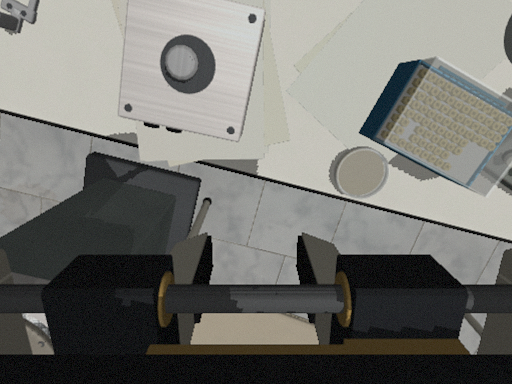

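Emit:
{"fn": "jog_arm", "kwargs": {
  "targets": [
    {"xyz": [0.19,-0.54,0],"spin": 0},
    {"xyz": [0.19,-0.54,0],"spin": 0},
    {"xyz": [0.19,-0.54,0],"spin": 0},
    {"xyz": [0.19,-0.54,0],"spin": 0},
    {"xyz": [0.19,-0.54,0],"spin": 0},
    {"xyz": [0.19,-0.54,0],"spin": 0},
    {"xyz": [0.19,-0.54,0],"spin": 0},
    {"xyz": [0.19,-0.54,0],"spin": 0},
    {"xyz": [0.19,-0.54,0],"spin": 0},
    {"xyz": [0.19,-0.54,0],"spin": 0}
  ]
}}

```text
time: 2.65
tool_pos: [438.4, 157.8, 226.5]
tcp_rot: [3.141, 0.0, 0.259]
contact_force: [0.5, -0.3, -0.0]
grip_width: 46.2
finger_force: 0.0
```

Run:
```python
from h import *
import cv2
from pickle import dump
print(proj('wrist',(470,173,50)))
c=bot.get_calibration('wrist');print(bot.get_obs()['tool_pos']);im=bot.capture('wrist');cv2.imwrite('pics/w2.png',im);dump(c,open('w2.pkl','wb'))
```

```text
[248.18489371 139.05169399]
[438.35600422 157.8088074  226.49417339]
```

View pics/w2.png

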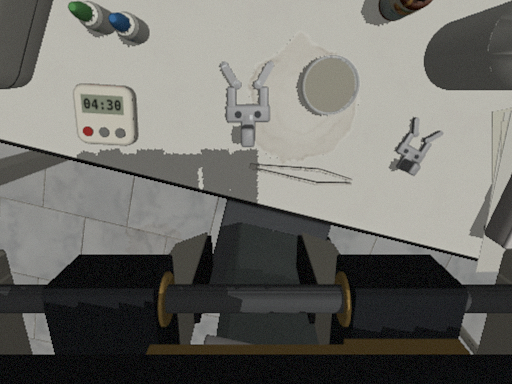

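Wrist picture 1 shows the spindle head centred at about (182,62) on the platform. Picture 2 shows the large clip with tips at about (225,66) and (267,66) and its tab at about (248,135), clear of the dish at (330,85) and the tweezers at (300,173). The small clip is at (415,150).

Run:
```python
import cv2,numpy as np
a=cv2.imread('pics/w2.png');b=cv2.imread('pics/w1.png')
f=lambda im,x,y,w,h:cv2.resize(im[y:y+h,x:x+w],(400,600),interpolation=cv2.INTER_CUBIC)
cv2.imwrite('pics/crop2.png',np.hstack([f(a,215,60,64,96),f(b,150,15,64,96)]))
```

```text
(no output)
```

View pics/crop2.png

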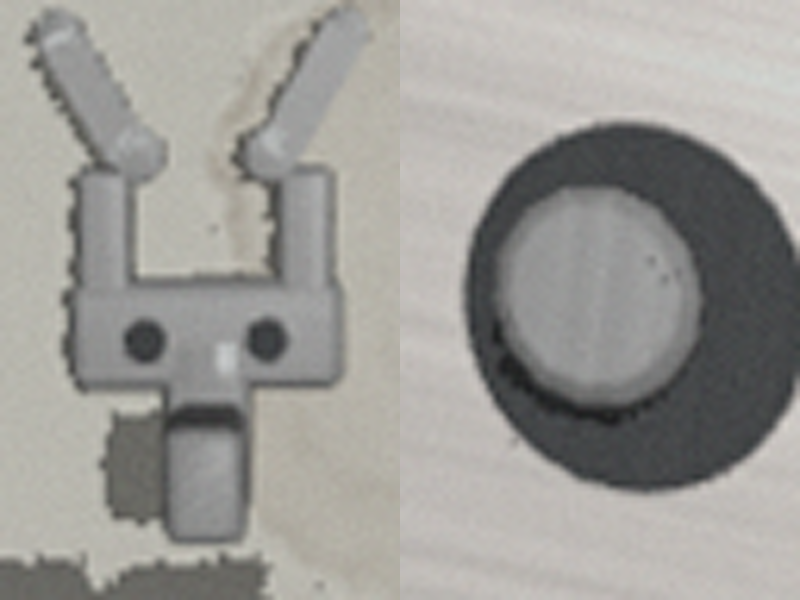

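The crop puts the tab's top centre at (248,137.3) and the bumps at (237.1,84.8) and (257.9,84). The spindle head's top centre is at (181.4,61.7) and the dark disc's at (187.6,64.1).

Run:
```python
from h import *
from pickle import load
def pl(k,uv,z):
    c=load(open(k,'rb'));f=192/np.tan(np.radians(c['vfov']/2));d=R.from_euler('xyz',c['rotation']).as_matrix()@[(uv[0]-c['cx'])/f,(uv[1]-c['cy'])/f,1];return (c['eye']+d*(z-c['eye'][2])/d[2])[:2]
P=lambda x,y,z:pl('w2.pkl',(215+x/6.25,60+y/6.25),z)
tab=P(206,483,50);b1,b2=P(138,155,10),P(268,150,10);r1,r2=P(78,385,10),P(342,382,10);q1,q2=P(80,290,10),P(342,287,10)
v=(b1+b2)/2-tab;w=b1-b2;r=r1-r2
print('tab',tab,'len(53)',np.hypot(*v),'yaw',np.arctan2(v[1],v[0]),'bumpw',np.hypot(*w),np.arctan2(-w[0],w[1]),'bridge w50',np.hypot(*r),np.arctan2(-r[0],r[1]))
print('spindle',pl('w1.pkl',(181.4,61.7),78),pl('w1.pkl',(187.6,64.1),46),'side',plane('side',(279,154),78)[:2])
y=.259;p=bot.get_obs()['tool_pos'][:2];d=tab-p
print('tool shift',d@[np.cos(y),np.sin(y)],d@[np.sin(y),-np.cos(y)])
```

```text
tab [471.7074766  173.68276457] len(53) 52.36403066923875 yaw 0.27696939217684746 bumpw 22.94524162587551 0.29567041015419726 bridge w50 48.170391099494616 0.27033483820939275
spindle [ 489.38307025 -209.13017466] [ 489.42524832 -208.30799991] side [ 487.59287988 -205.98540222]
tool shift 35.15184103163622 -2.623770055941653
```

Emit:
{"fn": "jog_arm", "kwargs": {
  "targets": [
    {"xyz": [0.22,-0.016,0],"spin": -0.16},
    {"xyz": [0.22,-0.016,0],"spin": 0},
    {"xyz": [0,0,0.44],"spin": 0},
    {"xyz": [0,0,0.44],"spin": 0},
    {"xyz": [0,0,0.44],"spin": 0},
    {"xyz": [0,0,0.44],"spin": 0},
    {"xyz": [0,0,0.44],"spin": 0},
    {"xyz": [0,0,0.24],"spin": 0},
    {"xyz": [0,0,0.2],"spin": 0},
    {"xyz": [0,0,0],"spin": 0}
  ]
}}

```text
time: 3.95
tool_pos: [470.8, 167.7, 14.3]
tcp_rot: [-3.141, 0.003, 0.275]
contact_force: [-0.5, -0.1, 0.6]
grip_width: 45.7
finger_force: 0.0
```

Emit:
{"fn": "jog_arm", "kwargs": {
  "targets": [
    {"xyz": [0,0,0],"spin": 0},
    {"xyz": [0,0,0],"spin": 0},
    {"xyz": [0,0,0],"spin": 0},
    {"xyz": [0,0,0],"spin": 0},
    {"xyz": [0,0,0],"spin": 0},
    {"xyz": [0,0,0],"spin": 0},
    {"xyz": [0,0,0],"spin": 0},
    {"xyz": [0,0,0],"spin": 0},
    {"xyz": [0,0,0],"spin": 0},
    {"xyz": [0,0,0],"spin": 0}
  ],
  "gripper": 0
}}

```text
time: 5.2
tool_pos: [472.1, 168.3, 15.9]
tcp_rot: [3.141, -0.001, 0.275]
contact_force: [-1.9, 1.4, 6.1]
grip_width: 14.0
finger_force: 30.0
```

Emit:
{"fn": "jog_arm", "kwargs": {
  "targets": [
    {"xyz": [0,0,-0.2],"spin": 0},
    {"xyz": [0,0,-0.4],"spin": 0},
    {"xyz": [0,0,-0.5],"spin": 0},
    {"xyz": [0,0,-0.5],"spin": 0},
    {"xyz": [0,0,-0.4],"spin": 0},
    {"xyz": [-0.1,0.2,0],"spin": 0},
    {"xyz": [-0.22,0.42,0],"spin": 0},
    {"xyz": [-0.22,0.42,0],"spin": 0},
    {"xyz": [-0.22,0.42,0],"spin": 0},
    {"xyz": [-0.22,0.42,0],"spin": 0}
  ]
}}

```text
time: 6.45
tool_pos: [435.4, 0.5, 173.8]
tcp_rot: [-3.141, 0.003, 0.275]
contact_force: [0.1, -0.9, -1.4]
grip_width: 13.6
finger_force: 30.0
```

Emit:
{"fn": "jog_arm", "kwargs": {
  "targets": [
    {"xyz": [-0.22,0.42,0],"spin": 0},
    {"xyz": [-0.22,0.42,0],"spin": 0},
    {"xyz": [-0.22,0.42,0],"spin": 0},
    {"xyz": [-0.22,0.42,0],"spin": 0},
    {"xyz": [-0.22,0.42,0],"spin": 0},
    {"xyz": [-0.22,0.42,0],"spin": 0},
    {"xyz": [-0.12,0.2,0],"spin": 0},
    {"xyz": [0,0,0],"spin": 0},
    {"xyz": [0,0,0],"spin": 0},
    {"xyz": [0,0,0],"spin": 0}
  ]
}}

```text
time: 7.7
tool_pos: [385.3, -237.7, 175.2]
tcp_rot: [-3.141, 0.0, 0.276]
contact_force: [-0.0, 0.7, -1.9]
grip_width: 13.9
finger_force: 30.0
```

Run:
```python
from h import *
import cv2
from pickle import dump
o=bot.get_obs();p=o['tool_pos'];y=o['tcp_rot'][2];print(p,y,o['grip_width'])
c=bot.get_calibration('wrist');im=bot.capture('wrist');cv2.imwrite('pics/w3.png',im);dump(c,open('w3.pkl','wb'))
X=np.array([np.cos(y),np.sin(y),0]);Y=np.array([-np.sin(y),np.cos(y),0]);O=p+43*X-[0,0,15.9]
for q in((34,0,10),(10,12,10),(10,-12,10),(-43,0,50)):print(q,proj('wrist',O+q[0]*X+q[1]*Y+[0,0,q[2]]))
print(proj('wrist',(489.3,-208.6,78)))
```

```text
[ 385.26966622 -237.67094714  175.17785448] 0.2757860997513557 13.895810214754281
(34, 0, 10) [255.04598239 103.27036036]
(10, 12, 10) [231.7129835  151.55472589]
(10, -12, 10) [278.24547857 151.57933294]
(-43, 0, 50) [255.0518068  285.13383212]
[255.24175171  54.2672647 ]
```

View pics/w3.png

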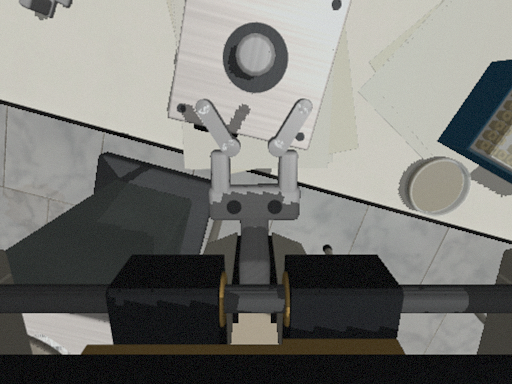

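Held squarely: tips are at (202,105) and (305,104), bumps at (232,147) and (278,147). The spindle head at (256,55) is on the clip's axis. Now descending.

Emit:
{"fn": "jog_arm", "kwargs": {
  "targets": [
    {"xyz": [0,0,0.15],"spin": 0},
    {"xyz": [0,0,0.3],"spin": 0},
    {"xyz": [0,0,0.3],"spin": 0},
    {"xyz": [0,0,0.3],"spin": 0},
    {"xyz": [0,0,0.2],"spin": 0},
    {"xyz": [0,0,0.1],"spin": 0},
    {"xyz": [0,0,0.025],"spin": 0},
    {"xyz": [0,0,0],"spin": 0},
    {"xyz": [0,0,0],"spin": 0},
    {"xyz": [0,0,0],"spin": 0}
  ]
}}

```text
time: 9.0
tool_pos: [385.6, -238.7, 65.9]
tcp_rot: [3.141, -0.0, 0.275]
contact_force: [0.0, -1.4, -0.9]
grip_width: 13.9
finger_force: 30.0
```

Run:
```python
from h import *
import cv2
o=bot.get_obs();print(o['tool_pos'],o['contact_force'])
a=bot.capture('side');w=bot.capture('wrist')
cv2.imwrite('pics/s4.png',np.hstack([cv2.resize(a[115:205,225:315],(400,400),interpolation=2),cv2.resize(w[0:240,140:380],(400,400))]))
```

```text
[ 385.57784229 -238.7224575    65.91000615] [ 0.01841501 -1.37235243 -0.94275594]
```

View pics/s4.png

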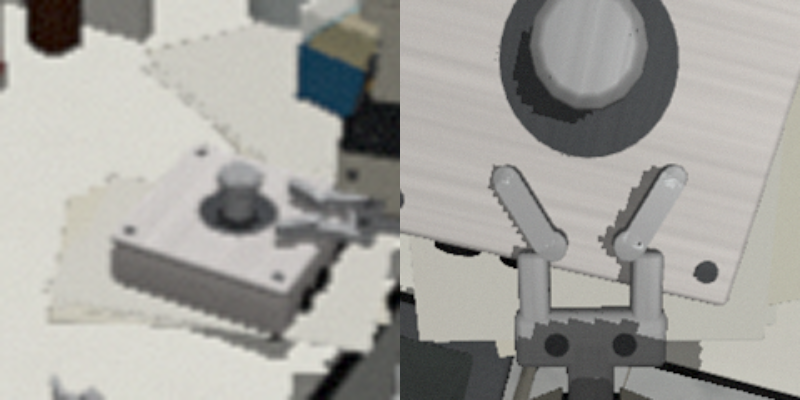

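The clip's mouth faces the spindle squarely, just above the platform. Now I'll push.

Emit:
{"fn": "jog_arm", "kwargs": {
  "targets": [
    {"xyz": [0.1,-0.01,0.02],"spin": 0},
    {"xyz": [0.1,0,0],"spin": 0},
    {"xyz": [0.1,0,0],"spin": 0},
    {"xyz": [0.1,0,0],"spin": 0},
    {"xyz": [0.1,0,0],"spin": 0},
    {"xyz": [0.08,0,0],"spin": 0},
    {"xyz": [0.06,0,0],"spin": 0},
    {"xyz": [0.06,0,0],"spin": 0},
    {"xyz": [0.05,0,0],"spin": 0},
    {"xyz": [0,0,0],"spin": 0}
  ]
}}

```text
time: 10.35
tool_pos: [444.1, -221.6, 64.2]
tcp_rot: [3.14, -0.002, 0.275]
contact_force: [3.2, 0.9, -2.2]
grip_width: 14.1
finger_force: 30.0
```

Emit:
{"fn": "jog_arm", "kwargs": {
  "targets": [
    {"xyz": [0.02,0,0],"spin": 0},
    {"xyz": [0.02,0,0],"spin": 0},
    {"xyz": [0.01,0,0],"spin": 0},
    {"xyz": [0,0,0],"spin": 0},
    {"xyz": [0,0,0],"spin": 0},
    {"xyz": [0,0,0],"spin": 0},
    {"xyz": [0,0,0],"spin": 0},
    {"xyz": [0,0,0],"spin": 0},
    {"xyz": [0,0,0],"spin": 0},
    {"xyz": [0,0,0],"spin": 0}
  ]
}}

```text
time: 11.6
tool_pos: [446.7, -220.4, 63.9]
tcp_rot: [-3.142, 0.0, 0.275]
contact_force: [-0.8, 1.3, -0.9]
grip_width: 14.1
finger_force: 30.0
```

Run:
```python
from h import *
import cv2
o=bot.get_obs();print(o['tool_pos'],o['contact_force'])
p=o['tool_pos'];print(proj('wrist',(489.3,-208.6,78)))
w=bot.capture('wrist');cv2.imwrite('pics/w5.png',cv2.resize(w[60:300,160:360],(500,600)))
```

```text
[ 446.67882018 -220.39923697   63.89430159] [-0.75020882  1.25054149 -0.92585321]
[255.79367048 178.02753548]
```

View pics/w5.png

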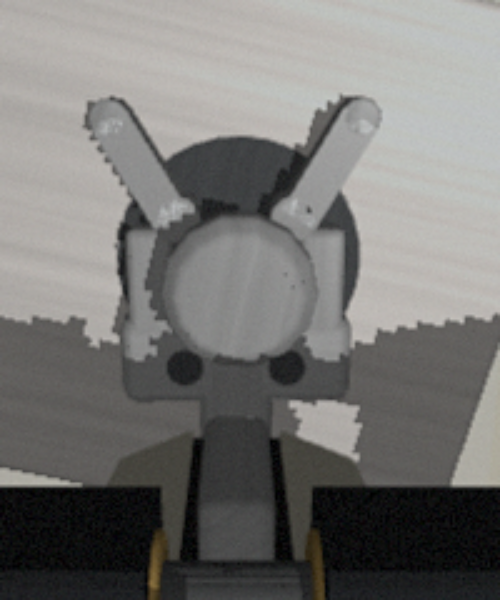

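The bumps are past the spindle. I'll push on until the bridge bears against it, then lower the clip flat.

Emit:
{"fn": "jog_arm", "kwargs": {
  "targets": [
    {"xyz": [0.02,0,0],"spin": 0},
    {"xyz": [0.01,0,0],"spin": 0},
    {"xyz": [0.01,0,0],"spin": 0},
    {"xyz": [0,0,0],"spin": 0},
    {"xyz": [0,0,0],"spin": 0},
    {"xyz": [0,0,0],"spin": 0},
    {"xyz": [0,0,0],"spin": 0},
    {"xyz": [0,0,0],"spin": 0},
    {"xyz": [0,0,0],"spin": 0},
    {"xyz": [0,0,0],"spin": 0}
  ]
}}

```text
time: 12.9
tool_pos: [447.0, -220.0, 63.6]
tcp_rot: [-3.14, 0.006, 0.275]
contact_force: [-11.4, -6.1, 3.4]
grip_width: 14.1
finger_force: 30.0
```

Emit:
{"fn": "jog_arm", "kwargs": {
  "targets": [
    {"xyz": [-0.03,0,0],"spin": 0},
    {"xyz": [0,0,0.01],"spin": 0},
    {"xyz": [0,0,0.01],"spin": 0},
    {"xyz": [0,0,0],"spin": 0},
    {"xyz": [0,0,0],"spin": 0},
    {"xyz": [0,0,0],"spin": 0},
    {"xyz": [0,0,0],"spin": 0},
    {"xyz": [0,0,0],"spin": 0},
    {"xyz": [0,0,0],"spin": 0},
    {"xyz": [0,0,0],"spin": 0}
  ]
}}

```text
time: 14.15
tool_pos: [446.8, -220.2, 62.1]
tcp_rot: [-3.141, 0.002, 0.275]
contact_force: [-5.4, -1.9, -0.0]
grip_width: 13.9
finger_force: 30.0
```

Home and low. Next I'll open moderately, then go straight up.

Emit:
{"fn": "jog_arm", "kwargs": {
  "targets": [
    {"xyz": [0,0,0],"spin": 0},
    {"xyz": [0,0,0],"spin": 0},
    {"xyz": [0,0,0],"spin": 0},
    {"xyz": [0,0,0],"spin": 0},
    {"xyz": [0,0,0],"spin": 0},
    {"xyz": [0,0,0],"spin": 0},
    {"xyz": [0,0,0],"spin": 0},
    {"xyz": [0,0,0],"spin": 0},
    {"xyz": [0,0,0],"spin": 0},
    {"xyz": [0,0,0],"spin": 0}
  ],
  "gripper": 55
}}

```text
time: 15.4
tool_pos: [447.5, -220.2, 62.3]
tcp_rot: [3.142, 0.0, 0.275]
contact_force: [-0.4, -0.4, -0.5]
grip_width: 50.4
finger_force: 0.0
```

Emit:
{"fn": "jog_arm", "kwargs": {
  "targets": [
    {"xyz": [0,0,-0.1],"spin": 0},
    {"xyz": [0,0,-0.2],"spin": 0},
    {"xyz": [0,0,-0.3],"spin": 0},
    {"xyz": [0,0,-0.3],"spin": 0},
    {"xyz": [0,0,-0.3],"spin": 0},
    {"xyz": [0,0,-0.3],"spin": 0},
    {"xyz": [-0.2,0,0],"spin": 0},
    {"xyz": [-0.3,0,0],"spin": 0},
    {"xyz": [-0.2,0,0],"spin": 0},
    {"xyz": [0,0,0],"spin": 0}
  ]
}}

```text
time: 16.65
tool_pos: [392.5, -235.5, 182.0]
tcp_rot: [-3.141, 0.0, 0.273]
contact_force: [0.6, 0.3, 0.5]
grip_width: 50.5
finger_force: 0.0
```

Run:
```python
from h import *
import cv2
print(bot.get_obs()['time'],bot.get_obs()['tool_pos'],proj('wrist',(489.3,-208.6,78)),proj('wrist',(489.3,-208.6,56)))
y=.275;X=np.array([np.cos(y),np.sin(y),0]);Y=np.array([-np.sin(y),np.cos(y),0]);S=np.array((489.3,-208.6,46))
u=proj('wrist',S).astype(int)
for q in((-43,0,50),(31,24,10),(31,-24,10)):print(q,proj('wrist',S+q[0]*X+q[1]*Y+[0,0,q[2]]))
w=bot.capture('wrist');a=bot.capture('side')
x0,y0=max(0,u[0]-60),max(0,u[1]-60);print(x0,y0)
cv2.imwrite('pics/f.png',np.hstack([cv2.resize(w[y0:y0+120,x0:x0+120],(400,400),interpolation=2),cv2.resize(a[115:215,215:315],(400,400),interpolation=2)]))
```

```text
16.65 [ 392.47369786 -235.54132696  182.01019172] [255.12374522  65.66960316] [255.05140888  67.53926746]
(-43, 0, 50) [255.22623812 125.79191691]
(31, 24, 10) [224.81094182  25.7559078 ]
(31, -24, 10) [285.23988389  25.6467724 ]
195 8
```

View pics/f.png

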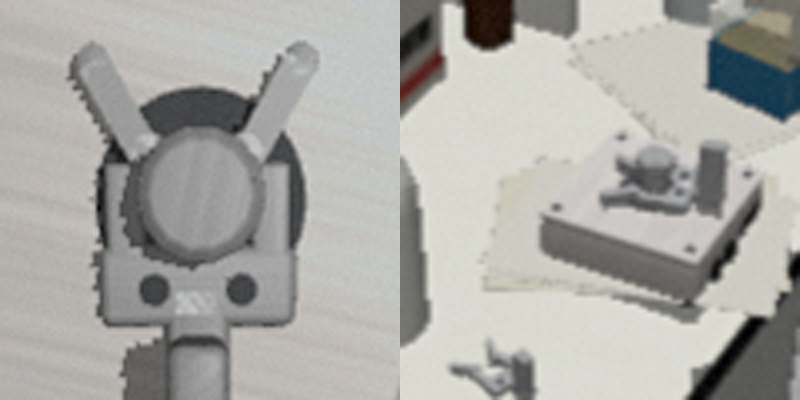

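The clip is flat and seated, with tips at about (222.6,24.5) against a predicted (224.8,25.8). The small clip is undisturbed and the gripper is clear, so I'm handing in.

```bash
python3 -c "
from plant import bot
print(bot.close_job())"
```

```text
the job is handed in; nothing more can be done
None
```

The larger clip is pushed home in the spindle's groove, flat on the platform and released, and the smaller clip was left untouched; I handed the job in at about 17 s, and no verdict came back.

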